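# Unpin the hold-down bar of a sample-tube carrier

### The job

Open the sample-tube carrier: draw the locking pin straight up out of its fork, park it in the side notch of the little parking stand so that it hangs upright by its collar with its shank well inside the notch, and let go of it. Then swing the hold-down bar about a quarter turn towards the robot, clear of the tubes, and leave it open. Do not shift the other things on the table.

Things in the scene. Friction and masses are not known exactly. Their poses are not given: they have to be found in the camera images.
- pin: Loose upright locking pin, 90 mm long. Origin: centre of its lower end, z up along it. Steel shank 10 mm diameter to 45 mm, steel collar 28 mm diameter from 45 to 50 mm, black round knob 24 mm diameter from 50 to 90 mm to grip. At the start it is in the carrier's fork, collar resting on the fork's top.
- carrier: Aluminium tube carrier fixed to the table, base 120 (x) by 300 (y) by 12 mm; origin: centre of its underside; front is -x. White rack of ten capped tubes (84 mm high) in the middle. At y = -100 mm a slotted fork tower, 44 by 52 mm, 118 mm high, with a vertical 12.5 mm bore; at y = +100 mm the bar's pivot post.
- bore (a point): Centre of the bore's mouth on top of the fork tower, 118 mm above the table; axes as the carrier's. The pin must rise 45 mm to come out.
- bar (a joint): Angle of the level steel hold-down bar about its vertical pivot at carrier (0, +100 mm). 0: closed over the tubes, its eye pinned in the fork; grows to 1.65 rad (stop) as it swings to the carrier's front (-x). At angle a the handle is at carrier x = -100 sin a, y = 100 - 100 cos a mm. Bar 24 mm wide, top at 102 mm height, 215 mm long from the pivot, stays where left.
- bar_handle (a point): Centre of the top of the bar's handle, a plain black upright round post 18 mm diameter, 42 mm tall above the bar's top face (so from 102 to 144 mm height), 100 mm from the pivot, midway along the bar. Axes turn with the bar (x across it, y along it towards the pivot).
- holder: Grey-painted metal parking stand fixed left or right of the carrier; origin: centre of its underside. Base 100 by 80 by 10 mm, upright at the back (+x), level top plate 8 mm thick, 64 mm wide, x = -46 to +40 mm, top at 98 mm height. Its notch is a slot 15 mm wide along x, closed at x = 0, open to -x (mouth 28 mm wide over the outer 10 mm).
- notch (a point): Point on the notch's midline, level with the plate's top face (98 mm above the table), 12 mm out from the notch's closed end; axes as the stand's (-x points out of the open mouth). A pin parked well has its shank's axis near this point and its collar's underside at this height.
- gel_bottle: Bystander: green bottle with blue cap, 64 mm diameter, 165 mm tall, where the parking stand is not (the other side of the carrier); origin at the centre of its underside.
- pink_bottle: Bystander: pink bottle, 72 mm diameter, 190 mm tall; origin at the centre of its underside.
- trigger_bottle: Bystander: white bottle with blue trigger head, 76 mm diameter, 178 mm tall; origin at the centre of its underside.
- cup: Bystander: white plastic cup, 72 mm diameter, 85 mm tall; origin at the centre of its underside.
- tape_roll: Bystander: roll of paper tape lying flat, 90 mm diameter, 24 mm tall; origin at the centre of its underside.
- marker: Bystander: square black marker lying flat along its x, 145 mm long, 14 mm thick; origin at the centre of its underside.
- tube_block: Bystander: white block of capped tubes, 64 by 180 mm, 60 mm tall; origin at the centre of its underside.
Not all that is in view belongs to the job. What is shaped like the holder but green is not meant.

How it is judged:
By the outcome, as a careful person would: the job done as asked, in the order asked, and still so for the second after the job is handed in, with the robot touching nothing.
It also fails if it takes over 54 s, if anything falls off the work surface, if the arm or the gripper's body presses on something with over 40 N, if the wrist force passes 120 N, or if a joint passes its speed limit or range.

### The arm

A 6-joint arm with a two-finger parallel gripper is mounted at the origin on the work surface. World frame = base frame: x ahead of the robot, y to its left, z up, the work surface at z = 0. Lengths are in mm, angles in rad, forces in N, time in s.
With the tool pointing down it reaches from about 350 to 775 mm from the base axis. Payload 7.3 kg.
Tool frame: the origin (TCP) lies on the centre line of the jaws, within the pads' length; the fingertips stand 14 mm ahead of it and the grasp point (between the pads) lies 5 mm behind it; z points along the fingers, y is the line along which they close (so a half turn about z gives the same grasp; the last joint's range is limited). The gripper opens to 92 mm and grips with 3 to 60 N. Pads are 19 mm wide; open, the fingers measure 130 mm over their backs; the gripper's body (75 mm by 190 mm) begins 47 mm behind the grasp point.
Start: joints at [-1.377, 0.342, 1.524, -0, 1.275, -0.146], TCP at [175.005, -494.995, 211.541] pointing down, gripper open.
Joint ranges: [-2.53, 2.53], [-0.77, 2.02], [0.04, 2.7], [-1, 4.14], [0.28, 2.66], [-3.11, 3.11]. Speed limits (rad/s): [2.57, 2.57, 3.14, 3.14, 3.14, 3.14].

### API

Orientations are given as [roll, pitch, yaw] about the fixed x, y, z axes, in that order (R = Rz(yaw) Ry(pitch) Rx(roll)).
In Python, from plant import get_obs, capture, bot, spot_in, trace, pinpoint gives the robot as it stands.
- The arm moves only by the tool play_rows, never from a script. Its argument "rows" is a list of rows, each a list of 2 entries, a list of its own where there are three numbers: the shift along the world's x, y, z in units of 3 cm (1.0 is 3 cm), then the turn, a rotation vector about the world's x, y, z in units of 8 degrees (1.0 is 8 degrees). A call has 1 to 12 rows; each row shifts and turns the commanded pose from where the row before left it; what a row does not reach is not made up. A row lasts 1/8 s, in which the tool goes at most 62.5 mm and 10.7 degrees, less where a joint would pass 70% of its speed; a pose out of reach is approached as far as the arm can. A call with a number of a shift or a turn outside -1 to 1 is refused whole. A call with a gripper value outside its range is refused whole. "hand" is the opening, from -1 (shut) to 1 (fully open), set as the call begins (left out, the last holds). The fingers move at their own pace and stop on an object; the grip force is fixed at half the most. Time passes only in rows, so rows that do not move let the fingers close. It gives the time, the measured TCP pose, the force, the opening and the grip force at its end, in the units of the state.
- get_obs(): the state, without advancing time (a new reading comes with each control period).
- capture(name): name is "side" or "top" or "wrist"; returns a dict with "frame" (420x560x3 uint8, red, green, blue), "fov_y" (degrees; the focal length in pixels is half the picture's height over the tangent of half this angle, whatever the lens; pixels are square), "cx", "cy" (the principal point, pixels), "rvec" (rotation vector, rad) and "tvec" (3), from world to camera coordinates, as OpenCV has them; the wrist camera has in their place "hand_eye" (4x4, takes a point from camera to tool coordinates, whose origin is the TCP and whose axes are the flange's). Camera axes: x right, y down, z forward; pixel columns grow to the right and rows downward; lengths in mm; the calibration is good to about 2 mm. A picture is of the moment at which its call begins: read the wrist's pose just before it. There is no depth.
- bot.close_job(): hands the job in; it is judged then, once.
Trained networks look in the newest picture that a camera, given by its name, has taken for a name from the list of things; names that differ only in an ending like _2 or _b are one class to them, and where a whole thing is asked for, a point or a joint stands for the part that bears it (a point fixed in the world has none). Each returns a list of dicts, best first, with "p" (0 to 1); they miss things now and then, are a little off and sometimes report something else, mostly with a low value. They report only what shows in the picture. A call takes as long as a camera call. They do not tell look-alikes from the thing itself.
- spot_in(query, camera): "at" ([row, column] in pixels, amid what is visible of it).
- trace(query, camera): "mask" (420x560 bool, what is visible of it) and "at" ([row, column] in pixels, amid what is visible of it).
- pinpoint(query, camera): "at" ([row, column] in pixels: a listed point, or the origin of a listed thing).
The state is a dict: "time": time; "joint_positions": joint angles; "dq": joint speeds; "tau": joint torques, N m; "tool_pos": TCP position; "tcp_rot": TCP orientation; "contact_force": force on the tool from outside, world axes, zero at the start; "moment": the same for the moment, N m; "grip_width": finger opening in mm; "finger_force": force on a finger pad.
Only numpy, scipy, OpenCV 4.12 (cv2) and the standard library are available. Lean on these libraries where they do the work, as an engineer would, in place of code of your own. Each camera call takes 0.05 s, during which the arm holds its last target. There are 200 camera calls.

## Working session

There is one attempt and no reset: what is moved stays moved. The work goes in short steps, Python scripts to look and compute and a tool call to move; the robot and the scene stay as the last step left them, time stands still between calls to the robot, and variables do not carry over. Pictures are saved under pics/ and viewed, at most 12 in all, crops included, and the job is handed in when it is done.

Besides the shell and the picture viewer there is one more tool, called after "Call:" as name([rows], argument=value, ...), one row to a line, values as JSON. play_rows: Moves the arm, as the interface text tells. Shifts and turns lie within -1 to 1; 1 stands for 3 cm of shift or 8 degrees of turn. Its arguments: {"type":"object","properties":{"rows":{"type":"array"},"hand":{"type":"number"}},"required":["rows"]}

```bash
mkdir -p pics; cat > h.py <<'E'
import numpy as np, cv2
from plant import get_obs, capture, bot, spot_in, trace, pinpoint
def K(c):
    f=210/np.tan(np.radians(c["fov_y"])/2); return np.array([[f,0,c["cx"]],[0,f,c["cy"]],[0,0,1]])
def ext(c):
    return cv2.Rodrigues(np.array(c["rvec"],float))[0],np.array(c["tvec"],float).ravel()
def ray(c,at):
    R,t=ext(c); d=R.T@np.linalg.inv(K(c))@[at[1],at[0],1]; return -R.T@t,d
def onz(c,at,z):
    o,d=ray(c,at); return o+d*(z-o[2])/d[2]
def proj(c,p):
    R,t=ext(c); q=K(c)@(R@np.array(p,float)+t); return q[:2]/q[2]
def tri(c1,a1,c2,a2):
    A=[];b=[]
    for c,a in((c1,a1),(c2,a2)):
        o,d=ray(c,a); d=d/np.linalg.norm(d); P=np.eye(3)-np.outer(d,d); A.append(P); b.append(P@o)
    return np.linalg.lstsq(np.vstack(A),np.hstack(b),rcond=None)[0]
def save(n,f): cv2.imwrite("pics/"+n+".png",cv2.cvtColor(f,cv2.COLOR_RGB2BGR))
E
python3 - <<'E'
from h import *
np.set_printoptions(precision=1,suppress=True)
cs={n:capture(n) for n in("top","side")}
for n in cs: save(n+"0",cs[n]["frame"])
zs=dict(pin=0,bore=118,bar_handle=144,notch=98,carrier=0,holder=0,gel_bottle=0,pink_bottle=0,trigger_bottle=0,cup=0,tape_roll=0,marker=0,tube_block=0)
for q in zs:
  for n in cs:
    for d in pinpoint(q,n)[:3]:
      if d["p"]>.2: print(q,n,round(d["p"],2),np.array(d["at"]),onz(cs[n],d["at"],zs[q] if q!="pin" else 73))
for n in cs: print(n,ray(cs[n],[210,280])[0],cs[n]["fov_y"])
o=get_obs();print(o["tool_pos"],o["tcp_rot"],o["grip_width"],o["time"])
E
```

```text
pin side 0.48 [231.6 299.1] [598.4 -76.9  73. ]
bore top 0.62 [195.3 314.9] [598.6 -75.8 118. ]
bore side 0.9 [216.3 299.3] [598.5 -72.9 118. ]
bar_handle top 0.7 [191.2 273.5] [602.  19. 144.]
bar_handle side 0.9 [183.1 287.6] [603.6  20.7 144. ]
notch top 0.95 [243.3 436. ] [ 490. -355.   98.]
notch top 0.92 [182.6 474. ] [ 634.5 -452.    98. ]
notch top 0.24 [199.3 315.4] [593.6 -77.8  98. ]
notch side 0.9 [362.9 407.2] [ 645.5 -447.2   98. ]
notch side 0.8 [342.5 296.2] [ 484.7 -352.6   98. ]
carrier top 0.92 [208.3 273.6] [592.1  24.1   0. ]
carrier top 0.55 [171.6 398.5] [ 688.7 -295.6    0. ]
carrier side 0.61 [227.4 284.5] [597.3  18.7   0. ]
carrier side 0.31 [185.9 284. ] [656.1 188.1   0. ]
carrier side 0.26 [151.9 271.7] [679.4 377.    0. ]
holder top 0.94 [247.8 424.6] [ 492.2 -353.     0. ]
holder top 0.84 [183.5 461.7] [ 657.4 -455.4    0. ]
holder top 0.38 [304.9 192.7] [350.5 220.    0. ]
holder side 0.69 [391.  403.1] [ 657.6 -455.2    0. ]
holder side 0.65 [365.5 299.9] [ 497.5 -348.6    0. ]
holder side 0.64 [181.7 289.1] [677.8 202.9   0. ]
gel_bottle top 0.59 [2
[... 291 characters left out ...]
1 273.4] [688.3 385.8   0. ]
cup top 0.76 [303.4 191.3] [354.1 223.6   0. ]
cup top 0.51 [191.5 311.9] [636.  -73.2   0. ]
cup top 0.22 [245.4 433.4] [ 498.2 -375.2    0. ]
tape_roll top 0.83 [294.2 382.2] [ 377.6 -243.9    0. ]
tape_roll side 0.58 [339.6 227.4] [ 379.6 -250.5    0. ]
marker top 0.56 [289.3 278.2] [388.9  11.    0. ]
marker side 0.68 [247.9 206.5] [388.3  11.6   0. ]
tube_block top 0.95 [140.4 302.7] [772.6 -50.   -0. ]
tube_block top 0.38 [302.5 188.6] [356.3 230.3   0. ]
tube_block side 0.83 [227.3 363.2] [795.8 -48.1   0. ]
top [ 325.6  -26.8 1292.9] 43.90710574033584
side [ 341.  -667.8  704. ] 57.419271027493245
[ 175.  -495.   211.6] [3.1 0.  0.3] 91.91977213353508 1.4
```

View pics/top0.png

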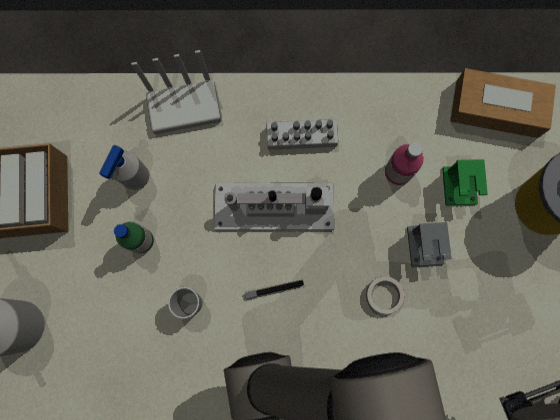

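View pics/side0.png

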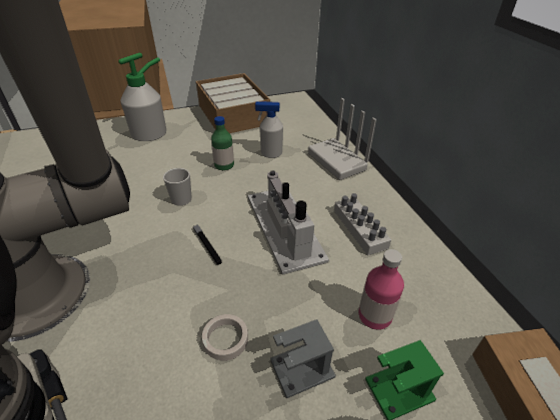

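Top shows the carrier at (row 205, col 273), the pin knob at (193, 316) and the bar handle at (196, 272). There are two notch stands: a grey one at top (245, 429) / side (355, 303), and a green one at top (183, 466) / side (378, 405). The grey one fits the description ("grey-painted"; green is excluded). I'll confirm it with an enlarged crop.

```bash
python3 - <<'E'
from h import *
t=capture("top")["frame"];s=capture("side")["frame"]
a=cv2.resize(t[205:285,390:470],(400,400),interpolation=cv2.INTER_CUBIC)
b=cv2.resize(s[310:400,260:350],(400,400),interpolation=cv2.INTER_CUBIC)
save("crop1",np.hstack([a,b]))
E
```

```text
(no output)
```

View pics/crop1.png

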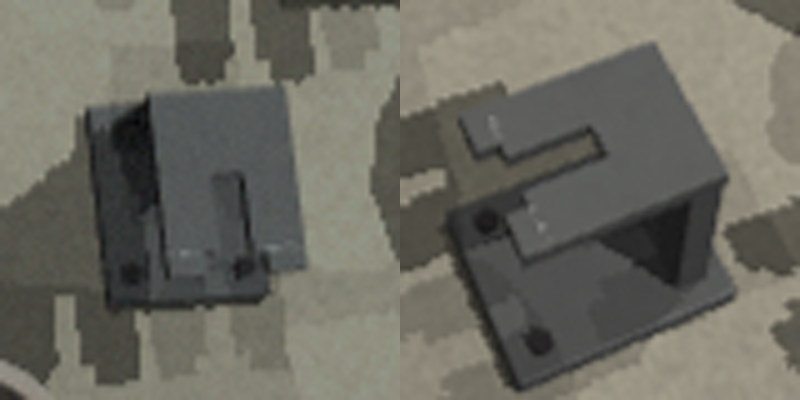

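The crop confirms the grey stand, whose slot opens towards -x, facing the robot. Next I'll fit its plate corners in both views and locate the pin and handle.

```bash
python3 - <<'E'
from h import *
from scipy.optimize import least_squares
np.set_printoptions(precision=2,suppress=True)
T=capture("top");S=capture("side")
P=np.array([[40,32],[40,-32],[-46,-32],[-46,32],[0,7.5],[0,-7.5]],float)
tp=np.array([[150,93],[285,87],[305,268],[170,275],[212,176],[241,173]],float)/5+[390,205]-.4
k=90/400
sp=np.array([[255,42],[325,180],[130,262],[62,118],[190,130],[205,156]],float)*k+[260,310]-.4
for z in(98,):
  def W(v):
    c,s=np.cos(v[2]),np.sin(v[2]);return np.c_[P@np.array([[c,s],[-s,c]])+v[:2],np.full(6,z)]
  for nm,L in(("top",[(T,tp)]),("side",[(S,sp)]),("both",[(T,tp),(S,sp)])):
    f=lambda v:np.hstack([(np.array([proj(c,w) for w in W(v)])-p).ravel() for c,p in L])
    r=least_squares(f,[490,-353,.05],x_scale=[1,1,.01]);v=r.x
    print(nm,v,"rms",np.sqrt(np.mean(r.fun**2)),"notch",v[:2]-12*np.array([np.cos(v[2]),np.sin(v[2])]))
for q in("pin","bar_handle","bar"):
  for c,n in((T,"top"),(S,"side")):
    for d in trace(q,n)[:2]:
      m=d["mask"];y,x=np.nonzero(m)
      if len(y): print(q,n,round(d["p"],2),m.sum(),y.min(),y.max(),x.min(),x.max(),np.array(d["at"]),onz(c,d["at"],140))
# dark knob blobs
for c,n,b in((T,"top",(180,205,305,330)),(S,"side",(195,225,290,312)),(T,"topH",(185,205,262,284)),(S,"sideH",(178,202,277,295))):
  g=cv2.cvtColor(c["frame"],cv2.COLOR_RGB2GRAY)[b[0]:b[1],b[2]:b[3]]
  m=(g<45).astype(np.uint8);nl,l,st,ce=cv2.connectedComponentsWithStats(m)
  i=1+np.argmax(st[1:,4]);print(n,st[i],ce[i]+[b[2],b[0]])
save("crop2",np.hstack([cv2.resize(T["frame"][170:240,210:340],(780,420),interpolation=cv2.INTER_CUBIC)]))
b=cv2.resize(S["frame"][165:275,240:340],(545,600),interpolation=cv2.INTER_CUBIC);save("crop3",b)
E
```

```text
top [ 499.13 -353.06    0.06] rms 0.31268023067196904 notch [ 487.15 -353.72]
side [ 498.64 -356.41    0.07] rms 0.692407327820573 notch [ 486.67 -357.25]
both [ 498.93 -355.1     0.06] rms 0.7993265727872404 notch [ 486.96 -355.88]
pin top 0.68 112 188 200 311 320 [195.  318.8] [594.23 -83.75 140.  ]
pin side 0.74 261 199 221 294 307 [207.8 296.3] [592.77 -66.55 140.  ]
bar_handle top 0.72 946 190 204 223 305 [198.3 266.6] [586.42  34.71 140.  ]
bar_handle top 0.47 122 188 200 311 321 [194.2 316.9] [596.09 -79.45 140.  ]
bar_handle side 0.56 493 171 213 267 294 [190.8 284.1] [587.35   0.01 140.  ]
bar top 0.84 928 190 204 224 305 [197.1 261.7] [589.19  45.87 140.  ]
bar top 0.29 1598 222 265 407 450 [239.9 427.3] [ 491.84 -324.56  140.  ]
bar side 0.94 511 170 213 267 295 [189.5 285.7] [592.62   3.48 140.  ]
bar side 0.17 3897 172 271 249 327 [229.8 280.6] [ 536.09 -122.1   140.  ]
top [  6   8  11  14 118] [315.79 193.78]
side [  5   6  11  19 176] [300.44 210.18]
topH [ 7  6  7 11 66] [271.94 195.79]
sideH [ 5  5  7 16 99] [285.26 190.88]
```

View pics/crop3.png

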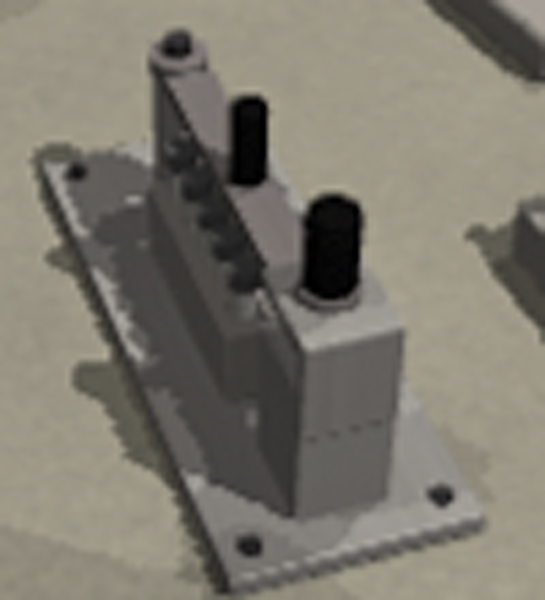

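View pics/crop2.png

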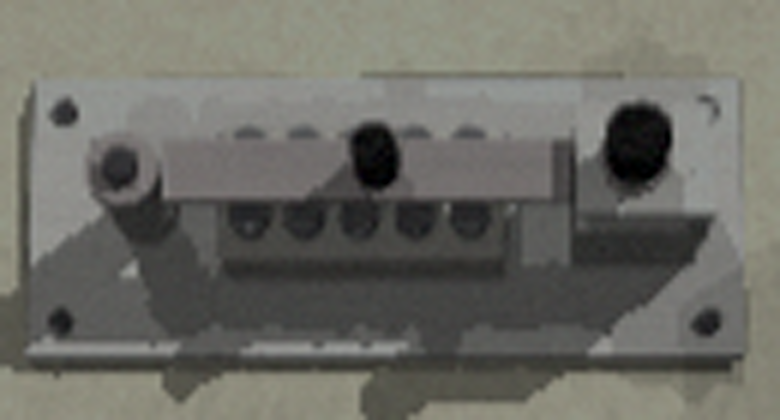

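```bash
python3 - <<'E'
from h import *
np.set_printoptions(precision=2,suppress=True)
T=capture("top");S=capture("side")
for n,a,b,z in(("pin",(193.78,315.79),(210.18,300.44),143),("handle",(195.79,271.94),(190.88,285.26),123)):
    print(n,tri(T,a,S,b),onz(T,a,z),onz(S,b,z))
W=capture("wrist");print(np.array(W["hand_eye"]),W["fov_y"],W["cx"],W["cy"])
o=get_obs();print(o["tool_pos"],o["tcp_rot"],o["time"])
E
```

```text
pin [597.84 -77.09 139.98] [596.36 -76.81 143.  ] [597.27 -80.22 143.  ]
handle [598.04  23.38 119.2 ] [596.21  23.37 123.  ] [597.36  18.95 123.  ]
[[   0.     -0.97   -0.24   66.18]
 [   1.      0.      0.      0.84]
 [  -0.     -0.24    0.97 -172.8 ]
 [   0.      0.      0.      1.  ]] 69.50075841936658 279.09472605148403 205.57089895840306
[ 175.   -495.01  211.56] [3.14 0.   0.34] 2.05
```

Call:
play_rows([
  [[1,0.46,0.1],[0,0,-0.2]],
  [[1,0.46,0.1],[0,0,-0.2]],
  [[1,0.46,0.1],[0,0,-0.2]],
  [[1,0.46,0.1],[0,0,-0.2]],
  [[1,0.46,0.1],[0,0,-0.2]],
  [[1,0.46,0.1],[0,0,-0.2]],
  [[1,0.46,0],[0,0,-0.2]],
  [[1,0.46,0],[0,0,-0.2]],
  [[1,0.46,0],[0,0,-0.2]],
  [[1,0.46,0],[0,0,-0.2]],
  [[0,0,0],[0,0,0]],
  [[0,0,0],[0,0,0]],
], hand=0.3)

```text
time: 3.55
tool_pos: [474.5, -357.2, 229.4]
tcp_rot: [3.142, 0.001, 0.061]
contact_force: [0.1, 0.2, -1.7]
grip_width: 59.5
finger_force: 0.0
```

```bash
cat >> h.py <<'E'
from scipy.spatial.transform import Rotation as Ro
def wcap():
    o=get_obs(); c=capture("wrist"); H=np.eye(4); H[:3,:3]=Ro.from_euler("xyz",o["tcp_rot"]).as_matrix(); H[:3,3]=o["tool_pos"]
    M=np.linalg.inv(H@np.array(c["hand_eye"])); c["rvec"]=cv2.Rodrigues(M[:3,:3])[0]; c["tvec"]=M[:3,3]; return c,o
np.set_printoptions(precision=2,suppress=True)
E
python3 - <<'E'
from h import *
c,o=wcap();print(o["tool_pos"],o["tcp_rot"],o["time"],o["contact_force"])
for q,z in(("notch",98),("holder",0)):
  for d in pinpoint(q,"wrist")[:2]: print(q,d["p"],d["at"],onz(c,d["at"],z))
f=c["frame"].copy()
P=np.array([[40,32],[40,-32],[-46,-32],[-46,32],[0,7.5],[0,-7.5]],float)
s_,c_=np.sin(.06),np.cos(.06)
for p in P@np.array([[c_,s_],[-s_,c_]])+[498.9,-355.1]:
  u=proj(c,[*p,98]);print(u);cv2.circle(f,tuple(int(round(x)) for x in u),2,(255,0,0),-1)
save("w1",cv2.resize(f,(800,600),interpolation=cv2.INTER_CUBIC))
E
```

```text
[ 474.49 -357.17  229.36] [3.14 0.   0.06] 3.55 [ 0.06  0.17 -1.69]
notch 0.95 [23.8, 392.0] [ 638.68 -449.57   98.  ]
holder 0.72 [158.5, 277.3] [ 503.03 -353.85    0.  ]
holder 0.57 [40.3, 360.8] [ 650.21 -445.7     0.  ]
[245.01 130.99]
[310.61 131.1 ]
[308.37 215.82]
[247.15 215.73]
[270.35 171.9 ]
[285.23 171.92]
```

View pics/w1.png

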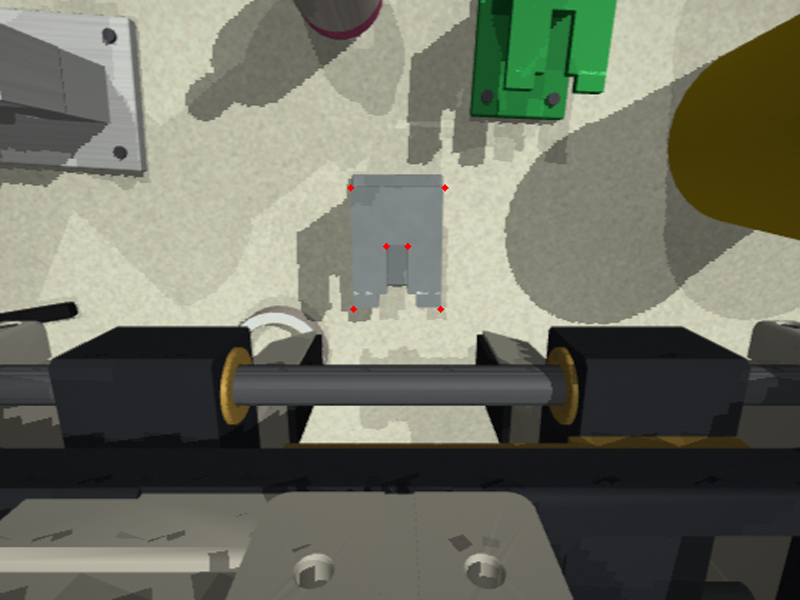

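The wrist overlay matches the grey stand (slot at row 246, cols 387–407), so I take the notch as (487, -356) with yaw 0.06. Moving to the pin now.

Call:
play_rows([
  [[0.32,0.93,0.1],[0,0,0]],
  [[0.32,0.93,0.1],[0,0,0]],
  [[0.32,0.93,0.1],[0,0,0]],
  [[0.32,0.93,0],[0,0,0]],
  [[0.32,0.93,0],[0,0,0]],
  [[0.32,0.93,0],[0,0,0]],
  [[0.32,0.93,0],[0,0,0]],
  [[0.32,0.93,0],[0,0,0]],
  [[0.32,0.93,0],[0,0,0]],
  [[0.32,0.93,0],[0,0,0]],
  [[0,0,0],[0,0,0]],
  [[0,0,0],[0,0,0]],
])

```text
time: 5.2
tool_pos: [570.6, -79.0, 238.6]
tcp_rot: [3.141, 0.0, 0.06]
contact_force: [0.3, -0.4, 0.7]
grip_width: 59.7
finger_force: 0.0
```

```bash
python3 - <<'E'
from h import *
c,o=wcap();print(o["tool_pos"],o["tcp_rot"],o["time"],o["contact_force"])
for q,z in(("bore",118),("bar_handle",144),("carrier",0)):
  for d in pinpoint(q,"wrist")[:2]: print(q,d["p"],d["at"],onz(c,d["at"],z))
for d in trace("pin","wrist")[:1]: print(d["p"],d["at"],onz(c,d["at"],163))
f=c["frame"].copy()
def ring(p,r,z,col):
  for a in np.linspace(0,6.283,24,endpoint=False):
    u=proj(c,[p[0]+r*np.cos(a),p[1]+r*np.sin(a),z]);f[int(round(u[1])),int(round(u[0]))]=col
ring((597,-78),12,163,(255,0,0));ring((597.4,21),9,144,(255,0,0))
u=proj(c,(597,-78,163));print(u)
x0=int(u[0])-110;y0=max(0,int(u[1])-80);print(x0,y0)
save("w2",cv2.resize(f[y0:y0+150,max(0,x0):max(0,x0)+200],(800,600),interpolation=cv2.INTER_NEAREST))
E
```

```text
[570.65 -78.99 238.61] [3.14 0.   0.06] 5.2 [ 0.27 -0.37  0.67]
bore 0.74 [167.8, 282.9] [600.9  -81.67 118.  ]
bar_handle 0.62 [166.0, 167.4] [599.53  20.63 144.  ]
carrier 0.75 [155.2, 208.3] [597.25  17.06   0.  ]
0.93 [173.4, 277.6] [601.56 -76.65 163.  ]
[278.9  178.97]
168 98
```

View pics/w2.png

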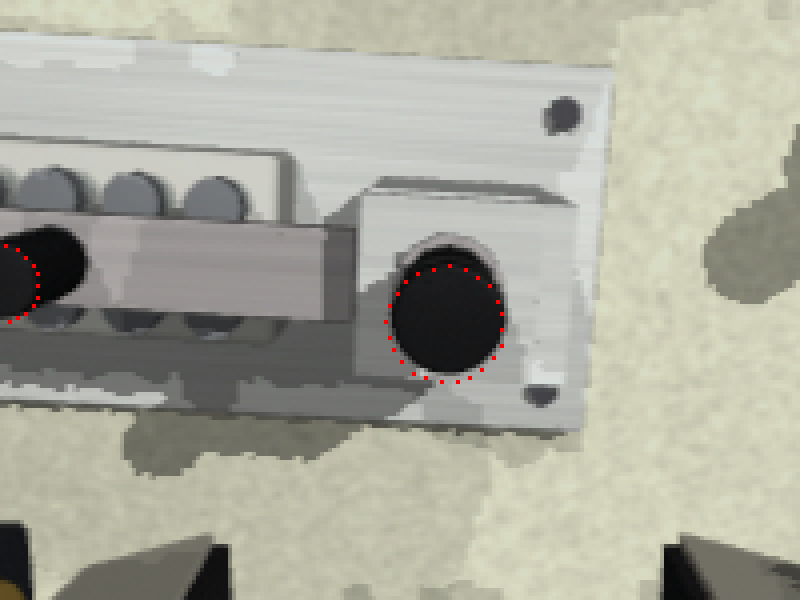

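Knob centre is 8 px above my red ring, which puts the pin at about (598.6, -78.5). Descending.

Call:
play_rows([
  [[0.5,0.01,0],[0,0,0]],
  [[0.43,0,-0.4],[0,0,0]],
  [[0,0,-0.6],[0,0,0]],
  [[0,0,-0.6],[0,0,0]],
  [[0,0,-0.6],[0,0,0]],
  [[0,0,-0.5],[0,0,0]],
  [[0,0,-0.4],[0,0,0]],
  [[0,0,-0.15],[0,0,0]],
  [[0,0,0],[0,0,0]],
  [[0,0,0],[0,0,0]],
])

```text
time: 6.7
tool_pos: [599.3, -77.8, 141.7]
tcp_rot: [3.141, -0.001, 0.061]
contact_force: [-0.4, 0.2, 0.4]
grip_width: 59.7
finger_force: 0.0
```

Call:
play_rows([
  [[0,0,0],[0,0,0]],
  [[0,0,0],[0,0,0]],
  [[0,0,0],[0,0,0]],
  [[0,0,0],[0,0,0]],
  [[0,0,0],[0,0,0]],
  [[0,0,0],[0,0,0]],
  [[0,0,0],[0,0,0]],
  [[0,0,0],[0,0,0]],
], hand=-1)

```text
time: 7.7
tool_pos: [598.9, -77.7, 141.1]
tcp_rot: [3.141, -0.0, 0.061]
contact_force: [-0.3, 0.6, 1.2]
grip_width: 22.1
finger_force: 30.0
```

Call:
play_rows([
  [[0,0,0.2],[0,0,0]],
  [[0,0,0.3],[0,0,0]],
  [[0,0,0.3],[0,0,0]],
  [[0,0,0.4],[0,0,0]],
  [[0,0,0.4],[0,0,0]],
  [[0,0,0.4],[0,0,0]],
  [[0,0,0.4],[0,0,0]],
  [[0,0,0.1],[0,0,0]],
  [[0,0,0],[0,0,0]],
])

```text
time: 8.82
tool_pos: [598.9, -77.7, 216.1]
tcp_rot: [3.142, -0.0, 0.061]
contact_force: [0.5, 0.1, -0.8]
grip_width: 22.3
finger_force: 30.0
```

```bash
python3 - <<'E'
from h import *
S=capture("side");o=get_obs();print(o["tool_pos"],o["contact_force"],o["moment"],o["grip_width"])
u=proj(S,(598,-78,150)).astype(int);x0,y0=u[0]-60,u[1]-45
save("s2",cv2.resize(S["frame"][y0:y0+90,x0:x0+120],(800,600),interpolation=cv2.INTER_CUBIC))
E
```

```text
[598.72 -77.68 215.71] [ 0.82  0.36 -0.15] [0.05 0.08 0.04] 22.059966105868842
```

View pics/s2.png

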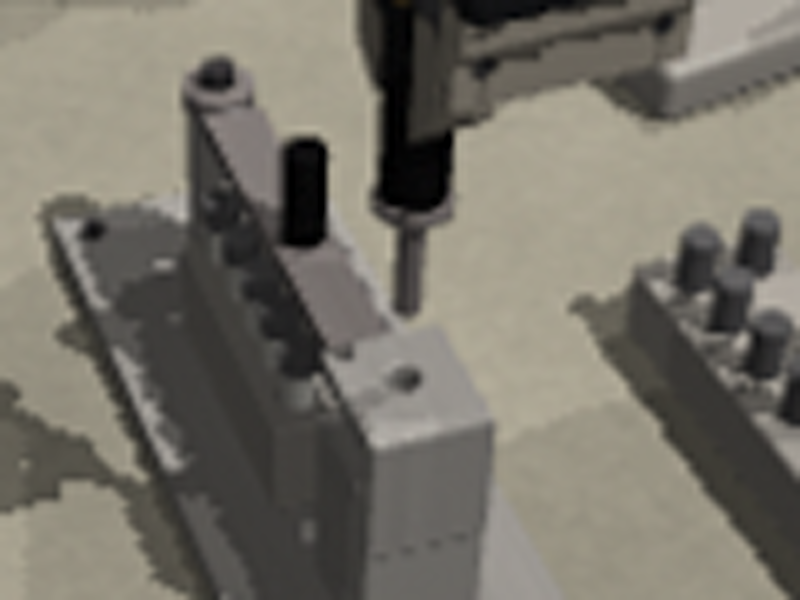

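```bash
python3 - <<'E'
from h import *
S=capture("side");o=get_obs();p=o["tool_pos"];print(p)
u=proj(S,(598,-78,150)).astype(int);x0,y0=u[0]-60,u[1]-45
def sc(w): return (proj(S,w)-[x0,y0]+.5)*800/120-.5
for z in (148,193,198,238): print(z,sc((p[0],p[1],z)))
print("bore",sc((598.6,-78.5,118)))
print("near finger tip",sc((p[0],p[1]-12,p[2]-14)),sc((p[0],p[1]-25,p[2]-14)))
E
```

```text
[598.64 -77.62 215.5 ]
148 [407.4  306.97]
193 [413.49 200.96]
198 [414.19 188.71]
238 [420.04  86.95]
bore [404.41 375.29]
near finger tip [428.67 202.35] [444.16 227.04]
```

The side view shows the pin clear of the bore and upright, with its end at crop row 310 against an expected 307, so it hasn't slipped. Carrying it to the stand.

Call:
play_rows([
  [[-0.3,-0.5,0],[0,0,0]],
  [[-0.59,-0.94,0],[0,0,0]],
  [[-0.59,-0.94,0],[0,0,0]],
  [[-0.59,-0.94,0],[0,0,0]],
  [[-0.59,-0.94,0],[0,0,0]],
  [[-0.59,-0.94,0],[0,0,0]],
  [[-0.59,-0.94,0],[0,0,0]],
  [[-0.59,-0.94,0],[0,0,0]],
  [[-0.59,-0.94,0],[0,0,0]],
  [[-0.59,-0.94,0],[0,0,0]],
  [[-0.29,-0.44,0],[0,0,0]],
  [[0,0,0],[0,0,0]],
])

```text
time: 10.42
tool_pos: [421.1, -360.3, 215.8]
tcp_rot: [-3.141, 0.0, 0.058]
contact_force: [0.7, 0.5, -1.2]
grip_width: 22.5
finger_force: 30.0
```

Call:
play_rows([
  [[0,0,-0.5],[0,0,0]],
  [[0,0,-0.5],[0,0,0]],
  [[0,0,-0.5],[0,0,0]],
  [[0,0,-0.5],[0,0,0]],
  [[0,0,-0.5],[0,0,0]],
  [[0,0,-0.5],[0,0,0]],
  [[0,0,0],[0,0,0]],
  [[0,0,0],[0,0,0]],
])

```text
time: 11.42
tool_pos: [422.1, -360.0, 126.4]
tcp_rot: [3.141, -0.001, 0.06]
contact_force: [-0.4, -0.4, -0.6]
grip_width: 22.3
finger_force: 30.0
```

```bash
python3 - <<'E'
from h import *
S=capture("side");o=get_obs();p=o["tool_pos"];print(p,o["contact_force"],o["grip_width"],o["time"])
u=proj(S,(460,-357,98)).astype(int);x0,y0=u[0]-60,u[1]-45
def sc(w): return (proj(S,w)-[x0,y0]+.5)*800/120-.5
print("collar",sc((p[0],p[1],p[2]-23)),"notch",sc((487,-355.9,98)))
save("s3",cv2.resize(S["frame"][y0:y0+90,x0:x0+120],(800,600),interpolation=cv2.INTER_CUBIC))
E
```

```text
[ 422.21 -360.07  126.6 ] [ 0.69  0.28 -0.92] 22.15727133381853 11.475
collar [267.48 349.19] notch [503.7  267.83]
```

View pics/s3.png

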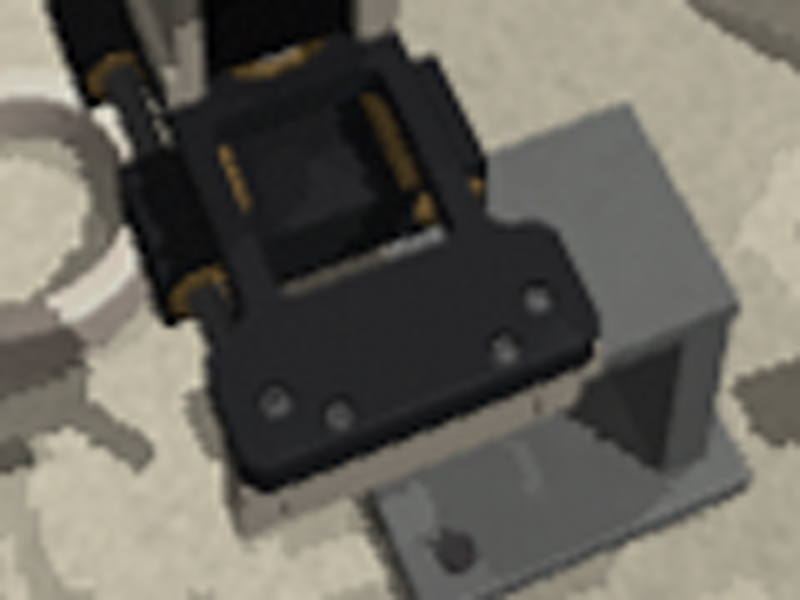

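The gripper hides the pin in this view, so I'll enter by dead reckoning and watch the forces.

Call:
play_rows([
  [[0.3,0.02,0],[0,0,0]],
  [[0.3,0.02,-0.04],[0,0,0]],
  [[0.3,0.02,0],[0,0,0]],
  [[0.3,0.02,0],[0,0,0]],
  [[0,0,0],[0,0,0]],
  [[0,0,0],[0,0,0]],
])

```text
time: 12.22
tool_pos: [457.8, -357.2, 124.7]
tcp_rot: [-3.141, 0.0, 0.061]
contact_force: [-0.5, -0.9, 0.2]
grip_width: 22.7
finger_force: 30.0
```

Call:
play_rows([
  [[0.3,0.015,0],[0,0,0]],
  [[0.3,0.015,0],[0,0,0]],
  [[0.3,0.015,0],[0,0,0]],
  [[0.07,0,0],[0,0,0]],
  [[0,0,0],[0,0,0]],
  [[0,0,0],[0,0,0]],
])

```text
time: 12.98
tool_pos: [486.8, -355.9, 124.8]
tcp_rot: [-3.142, 0.0, 0.06]
contact_force: [-0.2, -1.0, -0.8]
grip_width: 22.4
finger_force: 30.0
```

Call:
play_rows([
  [[0,0,-0.05],[0,0,0]],
  [[0,0,-0.05],[0,0,0]],
  [[0,0,0],[0,0,0]],
  [[0,0,0],[0,0,0]],
])

```text
time: 13.48
tool_pos: [487.0, -356.0, 121.9]
tcp_rot: [3.141, 0.0, 0.06]
contact_force: [-0.7, -0.0, -1.2]
grip_width: 22.6
finger_force: 30.0
```

Call:
play_rows([
  [[0,0,-0.03],[0,0,0]],
  [[0,0,0],[0,0,0]],
  [[0,0,0],[0,0,0]],
])

```text
time: 13.85
tool_pos: [487.1, -356.0, 121.1]
tcp_rot: [3.141, -0.0, 0.061]
contact_force: [0.0, -0.5, 0.3]
grip_width: 22.5
finger_force: 30.0
```

```bash
python3 - <<'E'
from h import *
o=get_obs();print(o["tool_pos"],o["contact_force"],o["moment"])
E
```

```text
[ 487.07 -356.03  121.06] [ 0.02 -0.52  0.32] [0.02 0.03 0.01]
```

No contact yet. Going down in small steps.

Call:
play_rows([
  [[0,0,-0.03],[0,0,0]],
  [[0,0,0],[0,0,0]],
  [[0,0,0],[0,0,0]],
])

```text
time: 14.22
tool_pos: [487.2, -356.1, 121.0]
tcp_rot: [3.141, -0.001, 0.061]
contact_force: [-1.9, 0.9, 5.6]
grip_width: 22.2
finger_force: 30.0
```

Call:
play_rows([
  [[0,0,-0.03],[0,0,0]],
  [[0,0,0],[0,0,0]],
  [[0,0,0],[0,0,0]],
])

```text
time: 14.6
tool_pos: [487.5, -356.1, 120.9]
tcp_rot: [3.14, -0.002, 0.061]
contact_force: [-2.1, 2.1, 9.7]
grip_width: 22.4
finger_force: 30.0
```

Collar is seated on the plate at TCP z = 121. I'll ease off slightly, release, and rise.

Call:
play_rows([
  [[0,0,0.04],[0,0,0]],
  [[0,0,0],[0,0,0]],
])

```text
time: 14.85
tool_pos: [487.2, -356.1, 121.0]
tcp_rot: [3.141, -0.001, 0.061]
contact_force: [0.3, 1.3, 6.8]
grip_width: 22.7
finger_force: 30.0
```

Call:
play_rows([
  [[0,0,0],[0,0,0]],
  [[0,0,0],[0,0,0]],
  [[0,0,0],[0,0,0]],
  [[0,0,0],[0,0,0]],
  [[0,0,0],[0,0,0]],
  [[0,0,0],[0,0,0]],
], hand=0.2)

```text
time: 15.6
tool_pos: [487.0, -356.0, 120.3]
tcp_rot: [3.141, 0.0, 0.061]
contact_force: [-0.3, -0.8, -0.9]
grip_width: 55.1
finger_force: 0.0
```

Call:
play_rows([
  [[0,0,0.3],[0,0,0]],
  [[0,0,0.5],[0,0,0]],
  [[0,0,0.6],[0,0,0]],
  [[0,0,0.6],[0,0,0]],
  [[-0.3,0,0.7],[0,0,0]],
  [[-0.3,0,0.7],[0,0,0]],
  [[-0.2,0,0.2],[0,0,0]],
  [[0,0,0],[0,0,0]],
  [[0,0,0],[0,0,0]],
])

```text
time: 16.73
tool_pos: [462.9, -355.7, 227.6]
tcp_rot: [-3.141, 0.001, 0.061]
contact_force: [0.6, -0.2, -0.6]
grip_width: 55.2
finger_force: 0.0
```

```bash
python3 - <<'E'
from h import *
c,o=wcap();S=capture("side");print(o["tool_pos"],o["contact_force"],o["grip_width"],o["time"])
u=proj(S,(487,-356,100));v=proj(c,(487,-356,120));print(u,v)
def crop(f,u):
  x0,y0=int(u[0])-40,int(u[1])-45
  return cv2.resize(f[y0:y0+90,x0:x0+80],(400,450),interpolation=cv2.INTER_CUBIC)
save("park",np.hstack([crop(S["frame"],u),crop(c["frame"],v)]))
E
```

```text
[ 462.91 -355.68  227.6 ] [ 0.56 -0.22 -0.6 ] 55.23974136082072 16.725
[298.2  343.19] [280.33 175.91]
```

View pics/park.png

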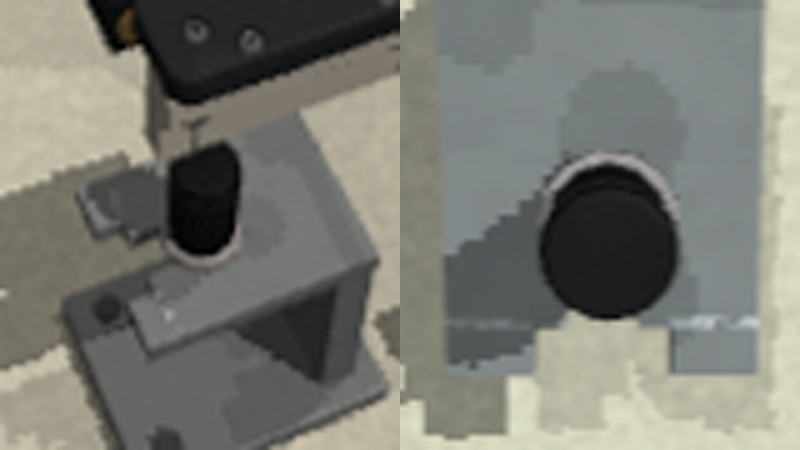

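The pin is parked: its knob stands upright, the collar is flat on the plate, and the shank is well inside the slot. Next, the bar handle at about (598.7, 22). I'll turn the tool 86° on the way so the pads act along the pull direction.

Call:
play_rows([
  [[0.3,0.9,0],[0,0,0.9]],
  [[0.3,0.9,0],[0,0,0.9]],
  [[0.3,0.9,0],[0,0,0.9]],
  [[0.3,0.9,0],[0,0,0.9]],
  [[0.3,0.9,0],[0,0,0.9]],
  [[0.3,0.9,0],[0,0,0.9]],
  [[0.3,0.9,0],[0,0,0.9]],
  [[0.3,0.9,0],[0,0,0.9]],
  [[0.3,0.9,0],[0,0,0.9]],
  [[0.3,0.9,0],[0,0,0.9]],
  [[0.3,0.9,0],[0,0,0.9]],
  [[0.3,0.9,0],[0,0,0.9]],
])

```text
time: 18.32
tool_pos: [571.2, -30.9, 227.7]
tcp_rot: [-3.141, -0.0, 1.573]
contact_force: [-0.4, -0.2, 0.5]
grip_width: 55.2
finger_force: 0.0
```

Call:
play_rows([
  [[0.5,0,0],[0,0,0]],
  [[0,0,0],[0,0,0]],
  [[0,0,0],[0,0,0]],
])

```text
time: 18.7
tool_pos: [585.5, -32.1, 227.8]
tcp_rot: [-3.14, -0.0, 1.568]
contact_force: [0.8, -0.1, -0.7]
grip_width: 55.0
finger_force: 0.0
```

```bash
python3 - <<'E'
from h import *
c,o=wcap();print(o["tool_pos"],o["tcp_rot"],o["joint_positions"],o["time"])
for q,z in(("bar_handle",144),("bore",118)):
  for d in pinpoint(q,"wrist")[:2]: print(q,d["p"],d["at"],onz(c,d["at"],z))
u=proj(c,(598.7,22,144));x,y=map(int,u);print(u)
g=cv2.cvtColor(c["frame"],cv2.COLOR_RGB2GRAY);b=30
m=(g[max(0,y-b):y+b,x-b:x+b]<40).astype(np.uint8);_,l,st,ce=cv2.connectedComponentsWithStats(m)
for s,e in zip(st[1:],ce[1:]):
  if s[4]>50: print(s,e+[x-b,max(0,y-b)])
E
```

```text
[585.48 -32.1  227.8 ] [-3.14 -0.    1.57] [-0.19  0.45  1.32 -0.    1.38 -0.18] 18.7
bar_handle 0.98 [138.8, 295.7] [600.28  24.94 144.  ]
bore 0.57 [245.8, 291.3] [598.43 -79.98 118.  ]
[293.76 142.42]
[ 20  20  20  22 327] [292.29 142.44]
```

Call:
play_rows([
  [[0.2,0.9,0],[0,0,0]],
  [[0.23,0.91,0],[0,0,0]],
  [[0,0,-0.5],[0,0,0]],
  [[0,0,-0.7],[0,0,0]],
  [[0,0,-0.7],[0,0,0]],
  [[0,0,-0.7],[0,0,0]],
  [[0,0,-0.5],[0,0,0]],
  [[0,0,-0.33],[0,0,0]],
  [[0,0,0],[0,0,0]],
])

```text
time: 19.98
tool_pos: [598.6, 22.1, 124.8]
tcp_rot: [-3.141, -0.0, 1.568]
contact_force: [0.6, 0.6, 0.3]
grip_width: 55.1
finger_force: 0.0
```

Call:
play_rows([
  [[0,0,0],[0,0,0]],
  [[0,0,0],[0,0,0]],
  [[0,0,0],[0,0,0]],
  [[0,0,0],[0,0,0]],
  [[0,0,0],[0,0,0]],
  [[0,0,0],[0,0,0]],
  [[0,0,0],[0,0,0]],
], hand=-1)

```text
time: 20.85
tool_pos: [597.2, 22.4, 125.4]
tcp_rot: [-3.138, 0.0, 1.569]
contact_force: [-6.8, 0.5, 4.5]
grip_width: 15.3
finger_force: 30.0
```

Call:
play_rows([
  [[-0.46,0.03,0],[0,0,-1]],
  [[-0.46,0.1,0],[0,0,-1]],
  [[-0.44,0.16,0],[0,0,-1]],
  [[0,0,0],[0,0,0]],
])

```text
time: 21.35
tool_pos: [557.1, 30.8, 125.5]
tcp_rot: [-3.141, 0.001, 1.151]
contact_force: [-2.0, -3.3, 0.9]
grip_width: 15.9
finger_force: 30.0
```

Call:
play_rows([
  [[-0.41,0.22,0],[0,0,-1]],
  [[-0.38,0.27,0],[0,0,-1]],
  [[-0.33,0.32,0],[0,0,-1]],
  [[-0.29,0.37,0],[0,0,-1]],
  [[0,0,0],[0,0,0]],
])

```text
time: 21.98
tool_pos: [514.3, 66.5, 125.4]
tcp_rot: [-3.14, 0.003, 0.594]
contact_force: [-6.9, -4.3, 4.2]
grip_width: 15.3
finger_force: 30.0
```

Call:
play_rows([
  [[-0.23,0.4,0],[0,0,-1]],
  [[-0.17,0.43,0],[0,0,-1]],
  [[-0.11,0.45,0],[0,0,-1]],
  [[-0.05,0.46,0],[0,0,-1]],
  [[0,0.12,0],[0,0,-0.2]],
  [[0,0,0],[0,0,0]],
  [[0,0,0],[0,0,0]],
])

```text
time: 22.85
tool_pos: [497.4, 122.7, 125.4]
tcp_rot: [-3.141, 0.004, 0.008]
contact_force: [-7.7, -0.1, 5.8]
grip_width: 15.1
finger_force: 30.0
```

Call:
play_rows([
  [[0,0,0],[0,0,0]],
  [[0,0,0],[0,0,0]],
  [[0,0,0],[0,0,0]],
  [[0,0,0],[0,0,0]],
  [[0,0,0],[0,0,0]],
], hand=0.1)

```text
time: 23.48
tool_pos: [499.1, 122.2, 125.4]
tcp_rot: [3.142, -0.0, 0.005]
contact_force: [-0.3, 0.1, 0.3]
grip_width: 50.5
finger_force: 0.0
```

Call:
play_rows([
  [[0,0,0.5],[0,0,0]],
  [[0,0,0.8],[0,0,0]],
  [[0,0,1],[0,0,0]],
  [[0,0,1],[0,0,0]],
  [[0,0,1],[0,0,0]],
  [[-0.8,-0.8,0.3],[0,0,0]],
  [[-0.9,-0.9,0],[0,0,0]],
  [[-0.9,-0.9,0],[0,0,0]],
  [[0,-1,0],[0,0,0]],
  [[0,0,0],[0,0,0]],
  [[0,0,0],[0,0,0]],
])

```text
time: 24.85
tool_pos: [421.2, 14.7, 264.0]
tcp_rot: [-3.141, -0.001, 0.004]
contact_force: [0.2, 0.9, 0.1]
grip_width: 50.5
finger_force: 0.0
```

```bash
python3 - <<'E'
from h import *
T=capture("top");S=capture("side");o=get_obs();print(o["tool_pos"],o["contact_force"],o["time"])
for c,n in((T,"top"),(S,"side")):
  for d in pinpoint("bar_handle",n)[:1]: print(n,d["p"],onz(c,d["at"],144))
save("fin",np.hstack([cv2.resize(T["frame"][150:360,100:480],(600,332)),np.zeros((332,0,3),np.uint8)]) if 0 else np.vstack([cv2.resize(T["frame"][160:320,100:480],(700,295)),cv2.resize(S["frame"][150:400,150:430],(336,300)).repeat(1,1) if 0 else np.pad(cv2.resize(S["frame"][150:400,150:430],(336,300)),((0,0),(0,364),(0,0)))]))
E
```

```text
[421.17  14.96 263.68] [0.19 0.88 1.29] 24.95
top 0.5 [727.87 -42.09 144.  ]
side 0.68 [501.45 124.61 144.  ]
```

View pics/fin.png

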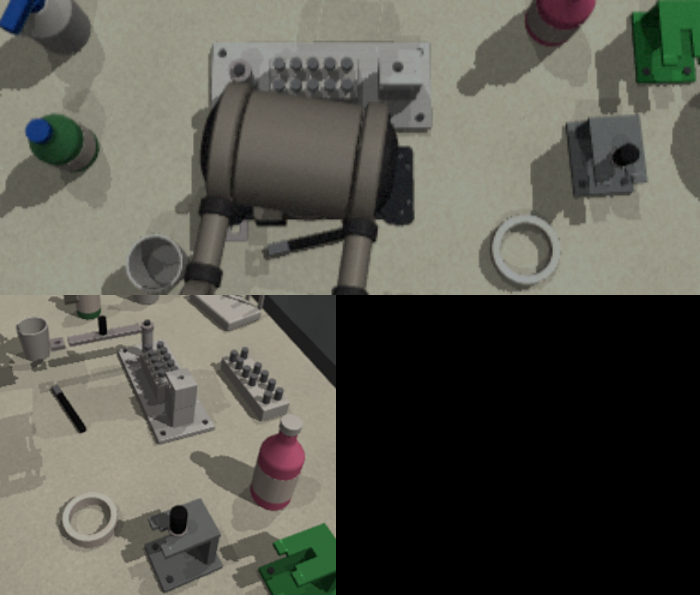

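The bar is open a quarter turn with its handle at about (500, 123), the tubes are clear, the pin is parked upright and the bystanders are in place. Handing in.

```bash
python3 -c "
from plant import bot
print(bot.close_job())"
```

```text
the job is handed in; nothing more can be done
None
```

The job is handed in: the pin hangs upright in the grey stand's notch and is released, the hold-down bar is open about 90° towards the robot, and in the last pictures nothing else looks moved.

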